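Vent the coating bed and unload the coated plate

TASK

The coated plate on the suction coating bed is ready to dry. First swing the vacuum lever from holding round to the set index on its dial, so that the arm lies right over the index line, without pushing it on past the index (beyond it the valve blows off). Then lift the clamp bar right up (its stiff hinge keeps it where you leave it), slide the plate out from under the end lip, and lay it flat and centred between the ears of the drying stand, right across both rails; do not knock the bottles standing round the bed or shift the index.

Things in the scene. Friction and masses are not known exactly. Their poses are not given: they have to be found in the camera images.
- coating_bed: Fixed bench fixture: grey base plate 180 (x) x 390 (y) mm, y -125..265, top at z 13. Origin on the worktop under the suction land; z up, long axis y, -x is the front. Aluminium land: x -19..19, y -113..99, top z 34 mm; the plate on it overhangs both long sides by 6 mm, with free space beside the land down to z 17. The -y end is open. Fixed hinge lugs at x 50, y 40 and 80, to z 66 mm.
- end_lip (a point): Middle of the top of the fixed lip over the head stop at the land's +y end: bed x 0, y 97, z 46 mm. The lip spans x -30..30, y 80..113 mm, underside z 41 mm; the stop face is at y 101. The plate cannot be lifted before it has been slid to the bed's -y, clear of the lip.
- valve_spindle (a point): Top of the vertical spindle axis of the valve, at bed x 0, y 185, z 79 mm. Round it lies a flat graduated dial, radius 76 mm, top at z 44 mm, fixed to the bed.
- vac_lever (a joint): Lever angle about the valve spindle (rad): 0 points to the bed's -x (front), positive swings the grip to the bed's -y, towards the clamp bar (counter-clockwise from above). Range -0.9..1.3; starts at 0.8..1.25 (holding), stays where left (1.5 N at the grip). Below the index it blows off. Above about 0.5 an interlock sector on the spindle traps the bar's tongue: the bar cannot lift.
- lever_grip (a point): Middle of the lever's upright black round grip (diameter 22 mm, z 70..110), 100 mm from the spindle axis, z 90 mm. Flat steel arm, 12 mm wide, z 62..70, from the black hub to the grip. The frame turns with the lever; its -x points along the arm from spindle to grip.
- set_index (a joint): Angle of the set index (rad), same zero and sense as vac_lever: the lever is right when the two agree. A dark steel tab 20 mm wide clamped on the dial's rim under the lever's sweep, top z 51 mm, with a pale line along its middle. Between -0.4 and 0.25. Stiff (1.5 N m).
- index_mark (a point): Point on the line of the set index, 80 mm from the spindle axis, z 51 mm. Its frame's -x points outward from the spindle along the line.
- clamp_bar (a joint): Opening of the clamp bar (rad): about 0 when down on the plate, grows as its front end is lifted, up to its stop at 1.25 (right up). Stiff hinge (0.22 N m): it takes about 3 N at the handle to lift and stays where it is left. Even right up it leans over the plate's track (handle at bed x 17, z 155 mm, y 40..80): slide the plate's end out to bed y below 40 before lifting it high.
- bar_handle (a point): Centre of the bar's handle, a black round cross bar (18 mm thick, 40 mm long, along the bed's y) at the bar's front end, 105 mm from the hinge; z 55 mm when down, free below to z 13. Pinched from above by its two flat ends it turns between the pads as the bar swings. The steel bar behind it is 16 mm wide, 10 thick; a tongue 55 mm behind the handle reaches 88 mm to the bed's +y.
- bar_hinge (a point): Point on the clamp bar's hinge axis, in the middle of the bar, z 55 mm; the axis is along the bed's y.
- coated_plate: Loose glass plate, white coating on top, 50 (x) x 200 (y) x 4 (z) mm, 0.07 to 0.12 kg; it swings down in a light grip far from its middle. Origin: centre of its underside; long axis y. It starts on the land (underside z 34 mm), its +y end 6 to 19 mm under the lip, the clamp bar across it 26 to 39 mm from that end.
- drying_stand: Fixed aluminium stand: base 66 (x) x 150 (y) x 5 mm with two cross rails, 10 mm thick, at y -60 and 60 mm, tops at z 34, each with an ear 11 mm high at both ends, 64 mm apart inside; the plate (50 mm) lies between them. Origin on the worktop under its middle; long axis y. Between the rails there is free space beside the plate down to the base.
- stand_rest (a point): Middle of the stand at the rails' top (z 34 mm): the middle of the plate's underside belongs here, the plate's long axis along the stand's y, either way round.
- bottle_amber: Amber reagent bottle, black cap, 68 mm diameter, 140 mm high; origin under its middle. One of the two reagent bottles stands beyond the open end of the land, about 245 mm to the -y of the bed's origin; the other stands behind the bed. Not to be knocked.
- bottle_white: White reagent bottle, blue cap, 64 mm diameter, 135 mm high; origin under its middle. Not to be knocked.
- dropper: Small amber dropper bottle, 33 mm diameter, 101 mm high, standing in front of the bed; origin under its middle. Not to be knocked.

How it is judged:
By the outcome, as a careful person would: the job done as asked, in the order asked, and still so for the second after the job is handed in, with the robot touching nothing.
It also fails if it takes over 59 s, if anything falls off the work surface, if the arm or the gripper's body presses on something with over 40 N, if the wrist force passes 120 N, or if a joint passes its speed limit or range.

ROBOT

A 6-joint arm with a two-finger parallel gripper is mounted at the origin on a cart in front of the work surface, level with it; the furniture and walls round the work are solid. World frame = base frame: x ahead of the robot, y to its left, z up, the work surface at z = 0. Lengths are in m, angles in rad, forces in N, time in s.
With the tool pointing down it reaches from about 0.35 to 0.775 m from the base axis. Payload 5.5 kg.
Tool frame: the origin (TCP) lies midway between the tips of the shut fingers; the grasp point (between the pads) lies 19 mm behind it (env.hold_point_z is the distance from the TCP to the grasp point, in m); z points along the fingers, y is the line along which they close (so a half turn about z gives the same grasp; the last joint's range is limited). The gripper opens to 85 mm and grips with 20 to 120 N. Pads are 22 mm wide; open, the fingers measure 114 mm over their backs; the gripper's body (76 mm by 85 mm) begins 54 mm behind the grasp point. The pads swing forward as they close: fully open they stand 13 mm farther back than shut.
Start: joints at [1.052, 0.313, 0.046, 1.304, 0, 1.431], TCP at [0.213, 0.534, 0.231] pointing down, gripper open.
Joint ranges: [-2.76, 2.76], [-0.86, 1.69], [-1.03, 1.26], [-2.2, 2.34], [-1.47, 1.5], [-3.14, 3.14]. Speed limits (rad/s): [2.57, 2.57, 3.14, 3.14, 3.14, 3.14].

INTERFACE

Orientations are given as a unit quaternion [w, x, y, z].
In Python, from workcell import env, read_camera gives the robot as it stands. The module is installed in compiled form; this text tells all that it offers.
- The arm moves only by the tool carry_out, never from a script. Its argument "moves" is a list of rows, each an object of numbers: "tx", "ty", "tz": the shift along the world's x, y, z in cm; "wx", "wy", "wz": the turn, a rotation vector about the world's x, y, z in rad; "claw": the closure, from -1 (fully open) to 1 (shut). A call has 1 to 8 rows; each row shifts and turns the commanded pose from where the row before left it; what a row does not reach is not made up. A row lasts 1/8 s, in which the tool goes at most 62.5 mm and 10.7 degrees, less where a joint would pass 70% of its speed; a pose out of reach is approached as far as the arm can. A call is refused whole if a number of a shift passes 6.25 or a number of a turn 0.188, either way. A call with a gripper value outside its range is refused whole. The fingers move at their own pace and stop on an object; "newtons" is the grip in N (left out, the last holds). Time passes only in rows, so rows that do not move let the fingers close. It gives the time, the measured TCP pose, the force, the opening and the grip force at its end, in the units of the state.
- env.get_state(): the state, without advancing time (a new reading comes with each control period).
- read_camera(name): name is "scene" or "top" or "wrist"; returns a dict with "image" (384x512x3 uint8, blue, green, red), "z_map" (384x512 float32, m along the optical axis (not along the pixel's ray), 0 where there is no reading), "fx", "fy", "cx", "cy" (pixels), "camera_from_world" (4x4, takes a point from world to camera coordinates); the wrist camera has in their place "hand_eye" (4x4, takes a point from camera to tool coordinates, whose origin is the TCP and whose axes are the flange's). Camera axes: x right, y down, z forward; pixel columns grow to the right and rows downward; lengths in m; the calibration is good to about 2 mm. A picture is of the moment at which its call begins: read the wrist's pose just before it.
- env.hand_in(): hands the job in; it is judged then, once.
The state is a dict: "clock": time; "joint_pos": joint angles; "qvel": joint speeds; "tau": joint torques, N m; "tcp_pos": TCP position; "orientation": TCP orientation; "wrist_force": force on the tool from outside, world axes, zero at the start; "ft_torque": the same for the moment, N m; "finger_gap": finger opening in m; "grip_force": force on a finger pad.
Only numpy, scipy, OpenCV 4.12 (cv2) and the standard library are available. Lean on these libraries where they do the work, as an engineer would, in place of code of your own. Each camera call takes 0.05 s, during which the arm holds its last target. There are 200 camera calls.

## Working session

There is one attempt and no reset: what is moved stays moved. The work goes in short steps, Python scripts to look and compute and a tool call to move; the robot and the scene stay as the last step left them, time stands still between calls to the robot, and variables do not carry over. Pictures are saved under pics/ and viewed, at most 13 in all, crops included, and the job is handed in when it is done.

Besides the shell and the picture viewer there is one more tool, called as a command line: name --argument value ..., lists and objects as JSON in quotes. carry_out: Moves the arm, as the interface text tells. Its arguments: {"type":"object","properties":{"moves":{"type":"array","items":{"type":"object","properties":{"tx":{"type":"number"},"ty":{"type":"number"},"tz":{"type":"number"},"wx":{"type":"number"},"wy":{"type":"number"},"wz":{"type":"number"},"claw":{"type":"number"}}}},"newtons":{"type":"number"}},"required":["moves"]}

```bash
mkdir -p pics; ls
cat > h.py <<'E'
import numpy as np, cv2
from workcell import env, read_camera
def snap(n,save=None):
    s=env.get_state(); c=read_camera(n)
    if save: cv2.imwrite('pics/'+save,c['image'])
    c['s']=s; return c
def cloud(c):
    z=c['z_map']; h,w=z.shape; u,v=np.meshgrid(np.arange(w),np.arange(h))
    P=np.stack([(u-c['cx'])/c['fx']*z,(v-c['cy'])/c['fy']*z,z,np.ones_like(z)],-1)
    T=np.linalg.inv(c['camera_from_world'])
    W=(P@T.T)[...,:3]; W[z==0]=np.nan; return W
def ray(c,u,v,z):
    T=np.linalg.inv(c['camera_from_world'])
    d=T[:3,:3]@np.array([(u-c['cx'])/c['fx'],(v-c['cy'])/c['fy'],1]); o=T[:3,3]
    return o+d*(z-o[2])/d[2]
E
python3 - <<'E'
from h import *
s=env.get_state(); print(s['clock'],s['tcp_pos'],s['orientation'],s['finger_gap'],env.hold_point_z)
a=snap('top','top0.png'); b=snap('scene','sc0.png')
for c in (a,b): print(c['fx'],c['cx'],c['cy'],np.linalg.inv(c['camera_from_world']).round(3))
np.savez('top0.npz',W=cloud(a)); np.savez('sc0.npz',W=cloud(b))
E
```

```text
pics
0.0 [0.21240249 0.53379048 0.23041497] [-2.86201504e-04  1.88289855e-01  9.82113088e-01 -8.54773510e-04] 0.0855538050097422 0.0187
461.36398833131125 257.43843562432465 187.48194193559968 [[ 0.023 -0.981  0.191  0.332]
 [-1.    -0.026 -0.011  0.   ]
 [ 0.016 -0.191 -0.981  1.212]
 [ 0.     0.     0.     1.   ]]
445.66320164813055 252.89134449808833 190.50285611697353 [[ 0.781 -0.269  0.564 -0.157]
 [-0.625 -0.304  0.719 -0.911]
 [-0.022 -0.914 -0.406  0.604]
 [ 0.     0.     0.     1.   ]]
```

View pics/top0.png

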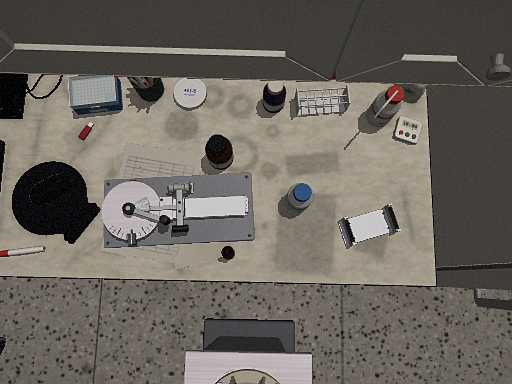

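View pics/sc0.png

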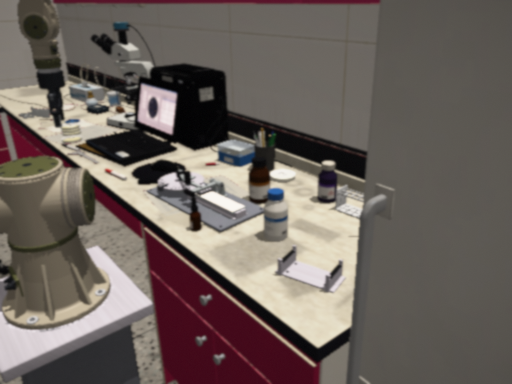

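The top view shows the bed's dial centred near (130,210), the land running to (248,207), the index tab near (132,238), and the lever grip near (165,218). The white bottle is at (300,195), the dropper at (228,253) and the stand at (370,226). The scene view agrees with this layout.

Run:
```python
from h import *
W=np.load('top0.npz')['W']; im=cv2.imread('pics/top0.png')
def rect(name,u0,u1,v0,v1,z0,z1):
    m=np.zeros(W.shape[:2],bool); m[v0:v1,u0:u1]=True
    m&=(W[...,2]>z0)&(W[...,2]<z1); p=W[m]
    r=cv2.minAreaRect((p[:,:2]*1000).astype(np.float32)); print(name,len(p),np.round(r[0],1),np.round(r[1],1),round(r[2],2),'zmed',np.median(p[:,2]).round(4),'mean',p.mean(0).round(4))
rect('base',95,262,165,255,.009,.018)
rect('plate',185,255,190,222,.032,.045)
rect('dial',95,165,175,245,.038,.049)
rect('stand',330,410,195,255,.002,.012)
rect('rails',330,410,195,255,.025,.055)
rect('white',285,320,175,215,.12,.15)
rect('amber',200,240,130,175,.12,.16)
rect('drop',215,240,240,265,.08,.12)
rect('worktop',260,290,225,260,-.02,.02)
c=cv2.resize(im[165:260,90:260],None,fx=4.5,fy=4.5,interpolation=cv2.INTER_CUBIC); cv2.imwrite('pics/crop0.png',c)
```

```text
base 4835 [507.5 204.1] [217.3 411.8] 5.3 zmed 0.0134 mean [0.4993 0.1513 0.0134]
plate 1198 [517.8  91.9] [ 68.4 161.8] 3.41 zmed 0.0382 mean [0.5092 0.0941 0.0383]
dial 2275 [493.7 308.1] [151.4 150.7] 55.31 zmed 0.0443 mean [0.4932 0.3112 0.0443]
stand 1978 [ 477.2 -312.8] [156.8 216.9] 1.38 zmed 0.0044 mean [ 0.4753 -0.3088  0.0049]
rails 294 [ 473.7 -307.5] [ 73.2 133.1] 17.88 zmed 0.0348 mean [ 0.4738 -0.3077  0.0352]
white 262 [ 534.5 -117.9] [41.  41.3] 47.55 zmed 0.1352 mean [ 0.5339 -0.1177  0.1347]
amber 294 [648.1  89.2] [44.7 43.5] 41.82 zmed 0.1399 mean [0.6462 0.0883 0.139 ]
drop 26 [392.6  58.5] [ 9.8 12.1] 3.22 zmed 0.0981 mean [0.3925 0.0584 0.0975]
worktop 1046 [424.7 -61.5] [89.4 76.8] 1.26 zmed 0.0007 mean [ 0.4243 -0.0612  0.0006]
```

View pics/crop0.png

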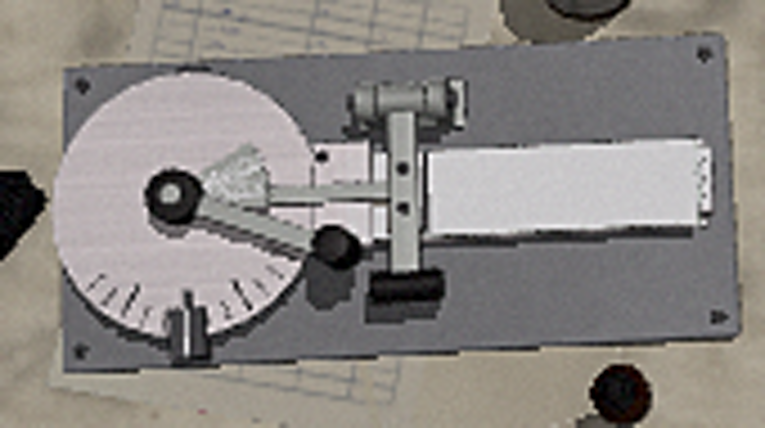

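The crop gives the lever grip at crop (335,245), the index tab at (188,330), the handle at (405,287) and the spindle at (173,195). Next I'll get the coarse geometry and the wrist camera mounting.

Run:
```python
from h import *
c=snap('top'); w=snap('wrist'); print(w['hand_eye'].round(3),w['fx'])
def P(x,y,z): return ray(c,90+(x+.5)/4.5-.5,165+(y+.5)/4.5-.5,z)
q=np.array([P(63,68,.013),P(722,35,.013),P(740,340,.013),P(63,370,.013)])*1000
print(q.round(1)); print([np.linalg.norm(q[i]-q[i-1]).round(1) for i in range(4)])
for n,a in dict(grip=(337,240,.11),spind=(171,192,.079),index=(188,330,.051),handle=(405,283,.064)).items(): print(n,P(*a).round(4))
for a,b in ((q[0],q[1]),(q[3],q[2])): d=a-b; print(np.arctan2(-d[0],d[1]))
```

```text
[[-0.001 -0.949 -0.315  0.081]
 [ 1.    -0.001  0.    -0.001]
 [-0.    -0.315  0.949 -0.143]
 [ 0.     0.     0.     1.   ]] 307.85387394285874
[[576.  393.9  13. ]
 [606.3   7.6  13. ]
 [426.6  -7.5  13. ]
 [400.1 378.7  13. ]]
[np.float64(176.6), np.float64(387.5), np.float64(180.3), np.float64(387.1)]
grip [0.4668 0.2089 0.11  ]
spind [0.4947 0.3073 0.079 ]
index [0.4216 0.2995 0.051 ]
handle [0.4495 0.1787 0.064 ]
0.07823999795202119
0.06871783255249071
```

carry_out --moves '[{"tx":3.8,"ty":-4.6,"tz":-0.5,"claw":-1},{"tx":3.8,"ty":-4.6,"tz":-0.5},{"tx":3.8,"ty":-4.6,"tz":-0.5},{"tx":3.8,"ty":-4.6,"tz":-0.5},{"tx":3.8,"ty":-4.6,"tz":-0.5},{"tx":3.8,"ty":-4.6,"tz":-0.5},{"tx":0},{"tx":0}]' --newtons 40

```text
invalid input at $.moves[0]: expected keys tx, ty, tz, wx, wy, wz, claw
```

```bash
cat >> h.py <<'E'
from scipy.spatial.transform import Rotation as Rt
def wrist(save=None):
    c=snap('wrist',save); s=c['s']; q=s['orientation']
    T=np.eye(4); T[:3,:3]=Rt.from_quat([q[1],q[2],q[3],q[0]]).as_matrix(); T[:3,3]=s['tcp_pos']
    c['camera_from_world']=np.linalg.inv(T@c['hand_eye']); return c
def proj(c,p):
    q=(c['camera_from_world']@np.r_[p,1])[:3]; return c['fx']*q[0]/q[2]+c['cx'],c['fy']*q[1]/q[2]+c['cy']
E
python3 - <<'E'
from h import *
c=wrist('w1.png'); s=c['s']; print(s['clock'],s['tcp_pos'],s['joint_pos'],s['wrist_force'])
np.savez('w1.npz',W=cloud(c),M=c['camera_from_world'])
E
```

```text
0.2 [0.21250762 0.53396215 0.23075912] [ 1.05237537e+00  3.13706105e-01  4.54259430e-02  1.30363039e+00
 -5.12993144e-06  1.43119018e+00] [ 0.43165785 -0.18248206  0.30028236]
```

View pics/w1.png

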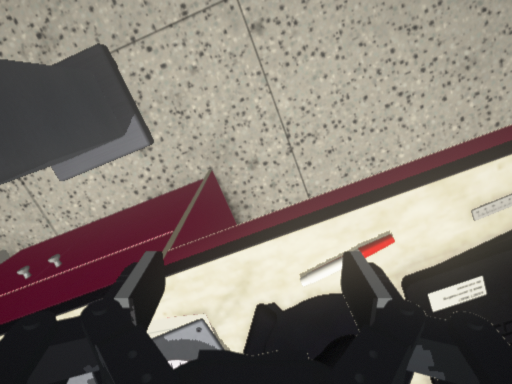

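The wrist picture only shows the floor and bench front, because the move was refused (it needs all keys). The fingertips enter at (150,255) and (350,255), and image-up is tool +x.

carry_out --moves '[{"tx":3.8,"ty":-4.6,"tz":-0.5,"wx":0,"wy":0,"wz":0,"claw":-1},{"tx":3.8,"ty":-4.6,"tz":-0.5,"wx":0,"wy":0,"wz":0,"claw":-1},{"tx":3.8,"ty":-4.6,"tz":-0.5,"wx":0,"wy":0,"wz":0,"claw":-1},{"tx":3.8,"ty":-4.6,"tz":-0.5,"wx":0,"wy":0,"wz":0,"claw":-1},{"tx":3.8,"ty":-4.6,"tz":-0.5,"wx":0,"wy":0,"wz":0,"claw":-1},{"tx":3.8,"ty":-4.6,"tz":-0.5,"wx":0,"wy":0,"wz":0,"claw":-1},{"tx":0,"ty":0,"tz":0,"wx":0,"wy":0,"wz":0,"claw":-1}]' --newtons 40

```text
clock: 1.12
tcp_pos: [0.4429, 0.2552, 0.2008]
orientation: [0.0, 0.192, 0.981, -0.0]
wrist_force: [-1.1, 0.2, -0.2]
finger_gap: 0.0855
grip_force: 0.0
```

Run:
```python
from h import *
c=wrist('w2.png'); s=c['s']; print(s['clock'],s['tcp_pos'],s['joint_pos'],s['wrist_force'])
np.savez('w2.npz',W=cloud(c),M=c['camera_from_world'])
```

```text
1.125 [0.44289774 0.25515004 0.20079119] [ 3.65822026e-01  2.01742874e-01 -1.76847829e-01  1.19239870e+00
 -5.50644376e-04  7.51258637e-01] [-1.13628919  0.22904303 -0.17534228]
```

View pics/w2.png

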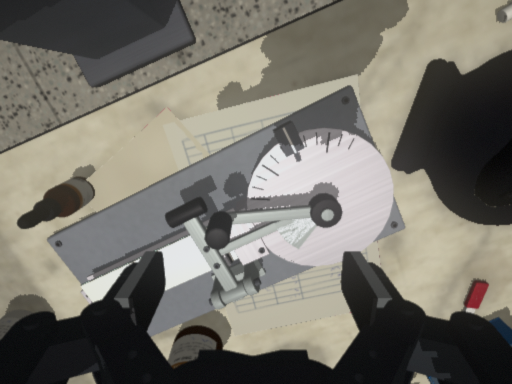

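The wrist view shows everything needed: spindle at (326,209), index tab at (289,138), grip top at (219,228) and handle at (186,212).

Run:
```python
from h import *
d=np.load('w2.npz'); W=d['W']
def reg(n,u0,u1,v0,v1,z0,z1):
    p=W[v0:v1,u0:u1].reshape(-1,3); p=p[(p[:,2]>z0)&(p[:,2]<z1)]
    r=cv2.minAreaRect((p[:,:2]*1000).astype(np.float32)); print(n,len(p),'mean',p.mean(0).round(4),'rect',np.round(r[0],1),np.round(r[1],1),round(r[2],1)); return p
g=reg('griptop',195,245,205,255,.104,.118)
reg('spind',300,350,185,235,.072,.086)
t=reg('tab',265,310,115,165,.047,.056)
reg('handle',155,215,190,235,.056,.070)
reg('dial',245,400,125,270,.0405,.0465)
reg('baseplate',45,405,80,340,.009,.0165)
reg('dropper',15,100,170,235,.08,.11)
# tab line: pale pixels inside tab
im=cv2.imread('pics/w2.png'); hsv=cv2.cvtColor(im,cv2.COLOR_BGR2GRAY)
m=np.zeros(W.shape[:2],bool); m[115:165,265:310]=True; m&=(W[...,2]>.047)&(W[...,2]<.056)
mm=m&(hsv>100); print(mm.sum(),W[mm].round(4)[:40])
```

```text
griptop 499 mean [0.4644 0.2132 0.1097] rect [465.2 212.5] [20.7 20.5] 33.4
spind 743 mean [0.4933 0.3075 0.0767] rect [494.4 307.7] [29.  28.5] 78.9
tab 667 mean [0.4219 0.3003 0.0507] rect [426.2 300.8] [37.9 19.8] 5.6
handle 944 mean [0.4535 0.1807 0.0616] rect [459.4 180.2] [36.9 40.1] 4.9
dial 12800 mean [0.4895 0.3143 0.0444] rect [494.4 307.5] [152.2 151. ] 65.0
baseplate 18329 mean [0.4713 0.1748 0.0133] rect [518.  202.8] [428.4 265.5] 86.9
dropper 385 mean [0.3933 0.0627 0.0928] rect [394.1  60.5] [12.  13.8] 65.0
253 [[0.4094 0.2988 0.0508]
 [0.4099 0.2997 0.0504]
 [0.4102 0.2984 0.0516]
 [0.4107 0.2993 0.0508]
 [0.4109 0.3002 0.0513]
 [0.4113 0.2982 0.0503]
 [0.4114 0.299  0.0514]
 [0.4118 0.2999 0.0512]
 [0.4122 0.2986 0.052 ]
 [0.4128 0.2996 0.0507]
 [0.4131 0.3004 0.0507]
 [0.4133 0.2984 0.0505]
 [0.4137 0.2992 0.0504]
 [0.4138 0.3    0.052 ]
 [0.4145 0.2989 0.0508]
 [0.4148 0.2997 0.0515]
 [0.4151 0.3006 0.0516]
 [0.4152 0.2985 0.0517]
 [0.4156 0.2994 0.0518]
 [0.4161 0.3003 0.0506]
 [0.4165 0.2991 0.0514]
 [0.4169 0.3    0.0512]
 [0.4174 0.3009 0.0506]
 [0.4177 0.2989 0.0497]
 [0.4178 0.2997 0.0513]
 [0.418  0.3005 0.0521]
 [0.4221 0.3102 0.051 ]
 [0.4186 0.2993 0.0516]
 [0.419  0.3002 0.0513]
 [0.4196 0.3012 0.0499]
 [0.4194 0.299  0.0519]
 [0.4198 0.2999 0.052 ]
 [0.4203 0.3008 0.0508]
 [0.4246 0.3106 0.0492]
 [0.4208 0.2996 0.0509]
 [0.4211 0.3004 0.0517]
 [0.4216 0.3014 0.0506]
 [0.4217 0.2993 0.051 ]
 [0.422  0.3001 0.0517]
 [0.4223 0.301  0.052 ]]
```

carry_out --moves '[{"tx":1.1,"ty":-2.1,"tz":-1.0,"wx":0,"wy":0,"wz":0.045,"claw":-1},{"tx":1.1,"ty":-2.2,"tz":-1.0,"wx":0,"wy":0,"wz":0.045,"claw":-1},{"tx":0,"ty":0,"tz":-4,"wx":0,"wy":0,"wz":0,"claw":-1},{"tx":0,"ty":0,"tz":-3.8,"wx":0,"wy":0,"wz":0,"claw":-1},{"tx":0,"ty":0,"tz":-2.5,"wx":0,"wy":0,"wz":0,"claw":-0.2},{"tx":0,"ty":0,"tz":0,"wx":0,"wy":0,"wz":0,"claw":0.2},{"tx":0,"ty":0,"tz":0,"wx":0,"wy":0,"wz":0,"claw":1},{"tx":0,"ty":0,"tz":0,"wx":0,"wy":0,"wz":0,"claw":1}]' --newtons 30

```text
clock: 2.17
tcp_pos: [0.4627, 0.214, 0.08]
orientation: [0.001, 0.144, 0.99, -0.002]
wrist_force: [-2.6, -8.4, 4.2]
finger_gap: 0.021
grip_force: 30.6
```

carry_out --moves '[{"tx":-1.42,"ty":0.56,"tz":0,"wx":0,"wy":0,"wz":-0.153,"claw":1},{"tx":-1.3,"ty":0.75,"tz":0,"wx":0,"wy":0,"wz":-0.15,"claw":1},{"tx":-1.17,"ty":0.94,"tz":0,"wx":0,"wy":0,"wz":-0.15,"claw":1},{"tx":-1.02,"ty":1.1,"tz":0,"wx":0,"wy":0,"wz":-0.15,"claw":1},{"tx":-0.84,"ty":1.24,"tz":0,"wx":0,"wy":0,"wz":-0.15,"claw":1},{"tx":-0.65,"ty":1.35,"tz":0,"wx":0,"wy":0,"wz":-0.15,"claw":1},{"tx":-0.44,"ty":1.43,"tz":0,"wx":0,"wy":0,"wz":-0.15,"claw":1},{"tx":0,"ty":0,"tz":0,"wx":0,"wy":0,"wz":0,"claw":1}]'

```text
clock: 3.18
tcp_pos: [0.3966, 0.2908, 0.08]
orientation: [0.002, 0.622, 0.783, 0.003]
wrist_force: [5.1, 1.1, -4.6]
finger_gap: 0.0212
grip_force: 30.2
```

Run:
```python
from h import *
c=wrist('w3.png'); s=c['s']; t=s['tcp_pos']; print(s['clock'],t,s['joint_pos'],s['wrist_force'],s['finger_gap'])
S=np.array([.4944,.3077]); d=t[:2]-S; print(np.hypot(*d),np.arctan2(-d[1],-d[0]))
```

```text
3.175 [0.39662443 0.29081365 0.07997064] [ 4.69677534e-01  2.52520995e-01 -4.28428315e-01  8.83993238e-01
 -6.29709231e-04  1.81184939e+00] [ 5.12908833  1.05157959 -4.63122042] 0.021189887189371006
0.09922303526398496 0.17101817564187166
```

View pics/w3.png

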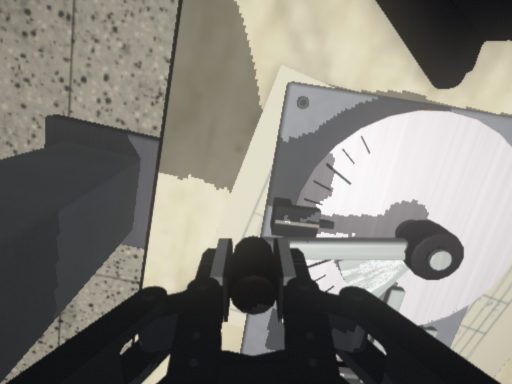

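The view shows the arm running from (290,247) to the hub, with spindle cap at (440,260). It is just short of the index tab at (297,218). I'll measure both angles from this same image.

```bash
cat > ang.py <<'E'
from h import *
def angs(c):
    W=cloud(c); im=c['image']; g=cv2.cvtColor(im,cv2.COLOR_BGR2GRAY); S=np.array([.4944,.3077])
    rel=W[...,:2]-S; r=np.hypot(rel[...,0],rel[...,1]); z=W[...,2]; th=np.arctan2(-rel[...,1],-rel[...,0])
    hub=W[(r<.025)&(z>.072)&(z<.086)]; rc=cv2.minAreaRect((hub[:,:2]*1000).astype(np.float32)); print('hub',np.round(rc[0],1),np.round(rc[1],1))
    out={}
    for n,m in dict(arm=(z>.065)&(z<.075)&(r>.025)&(r<.085)&(abs(th)<.6),tab=(z>.0475)&(z<.0555)&(r>.06)&(r<.1)&(abs(th-.1)<.25),line=(z>.0475)&(z<.0555)&(r>.07)&(r<.09)&(g>100)&(abs(th-.1)<.04)).items():
        p=W[m][:,:2]*1000
        if len(p)<20: print(n,len(p)); continue
        e=cv2.fitLine(p.astype(np.float32),cv2.DIST_HUBER,0,.01,.01).ravel(); e*=-np.sign(e[0])
        rr=cv2.minAreaRect(p.astype(np.float32))
        # mid-line from binned edges: mean of min/max tangential offset per radial bin
        q=p/1000-S; print(n,len(p),'linedir',np.arctan2(-e[1],-e[0]).round(4),'medth',np.median(np.arctan2(-q[:,1],-q[:,0])).round(4),'rect',np.round(rr[1],1),round(rr[2],2),'ctr',np.arctan2(S[1]-rr[0][1]/1000,S[0]-rr[0][0]/1000).round(4))
E
python3 - <<'E'
from ang import *
angs(wrist()); print('top'); angs(snap('top'))
E
```

```text
hub [493.8 306.9] [32.1 30.8]
arm 2019 linedir 0.1666 medth 0.1696 rect [59.  12.8] 12.61 ctr 0.2102
tab 1404 linedir 0.2337 medth 0.0811 rect [28.2 20.5] 6.23 ctr 0.0966
line 131 linedir 0.0912 medth 0.0985 rect [16.2  5. ] 5.42 ctr 0.0921
top
hub [490.6 308.1] [27.7 33.5]
arm 103 linedir 0.3049 medth 0.2444 rect [60. 21.] 12.62 ctr 0.2947
tab 2
line 0
```

carry_out --moves '[{"tx":-0.05,"ty":0.35,"tz":0,"wx":0,"wy":0,"wz":-0.05,"claw":1},{"tx":0,"ty":0,"tz":0,"wx":0,"wy":0,"wz":0,"claw":1}]'

```text
clock: 3.58
tcp_pos: [0.3961, 0.2942, 0.08]
orientation: [0.001, 0.641, 0.768, 0.003]
wrist_force: [5.0, 3.6, -3.9]
finger_gap: 0.0211
grip_force: 30.1
```

Run:
```python
from ang import *
c=wrist(); t=c['s']['tcp_pos']; d=t[:2]-[.4944,.3077]; print(c['s']['clock'],t,np.arctan2(-d[1],-d[0])); angs(c)
```

```text
3.575 [0.39611962 0.29417162 0.07998463] 0.13679126292250368
hub [494.1 308.4] [28.9 30.5]
arm 2026 linedir 0.1284 medth 0.1339 rect [60.1 12.6] 10.03 ctr 0.17
tab 1207 linedir 0.2039 medth 0.0646 rect [27.8 18.5] 5.84 ctr 0.0835
line 108 linedir 0.107 medth 0.101 rect [ 4.7 16. ] 89.47 ctr 0.0953
```

carry_out --moves '[{"tx":-0.02,"ty":0.2,"tz":0,"wx":0,"wy":0,"wz":-0.02,"claw":1},{"tx":0,"ty":0,"tz":0,"wx":0,"wy":0,"wz":0,"claw":1}]'

```text
clock: 3.88
tcp_pos: [0.3959, 0.296, 0.08]
orientation: [0.001, 0.649, 0.761, 0.003]
wrist_force: [4.1, 2.4, -3.9]
finger_gap: 0.0207
grip_force: 30.2
```

```bash
cat > ang2.py <<'E'
from h import *
def mid(W,S,z0,z1,r0,r1,th0,dth,extra=None):
    rel=W[...,:2]-S; e=-np.array([np.cos(th0),np.sin(th0)]); n=np.array([-e[1],e[0]])
    a=rel@e; b=rel@n; m=(W[...,2]>z0)&(W[...,2]<z1)&(a>r0)&(a<r1)&(abs(b)<dth)
    if extra is not None: m&=extra
    a=a[m];b=b[m]; R=[]
    for k in np.arange(r0,r1,.003):
        i=(a>=k)&(a<k+.003)
        if i.sum()>8: lo,hi=np.percentile(b[i],[2,98]); R.append((k+.0015,(lo+hi)/2,hi-lo,np.median(b[i])))
    R=np.array(R)
    p=np.polyfit(R[:,0],R[:,1],1)
    print('n',len(a),'angle via S',(th0+np.median(R[:,1]/R[:,0])).round(4),'med',(th0+np.median(R[:,3]/R[:,0])).round(4),'slope',(th0+p[0]).round(4),'width',np.median(R[:,2]).round(4))
E
python3 - <<'E'
from ang2 import *
S=np.array([.4944,.3077])
W=np.load('w2.npz')['W']; g=cv2.cvtColor(cv2.imread('pics/w2.png'),cv2.COLOR_BGR2GRAY)
print('w2 tab'); mid(W,S,.047,.056,.065,.09,.1,.013); print('w2 line'); mid(W,S,.047,.056,.065,.09,.1,.004,g>100)
c=wrist(); W=cloud(c); t=c['s']['tcp_pos']; d=t[:2]-S; print(t,np.arctan2(-d[1],-d[0]),c['s']['wrist_force'])
rel=W[...,:2]-S; h=W[(np.hypot(rel[...,0],rel[...,1])<.025)&(W[...,2]>.076)&(W[...,2]<.084)]
print('hub',cv2.minEnclosingCircle((h[:,:2]*1000).astype(np.float32)))
print('arm');mid(W,S,.066,.0745,.03,.08,.115,.010)
g=cv2.cvtColor(c['image'],cv2.COLOR_BGR2GRAY); print('line')
try: mid(W,S,.047,.056,.065,.09,.1,.004,g>100)
except Exception as x: print(x)
cv2.imwrite('pics/w4.png',cv2.resize(c['image'][180:310,240:480],None,fx=3,fy=3,interpolation=cv2.INTER_CUBIC))
E
```

```text
w2 tab
n 515 angle via S 0.1019 med 0.101 slope 0.1069 width 0.0188
w2 line
n 70 angle via S 0.1019 med 0.1029 slope 0.0726 width 0.0021
[0.3959194  0.29603392 0.07998718] 0.11791114691943569 [ 4.1292974   2.36456494 -3.9072636 ]
hub ((494.36273193359375, 308.12890625), 14.808465003967285)
arm
n 1747 angle via S 0.1487 med 0.1268 slope 0.1076 width 0.0112
line
n 137 angle via S 0.1032 med 0.1033 slope 0.0887 width 0.0027
```

View pics/w4.png

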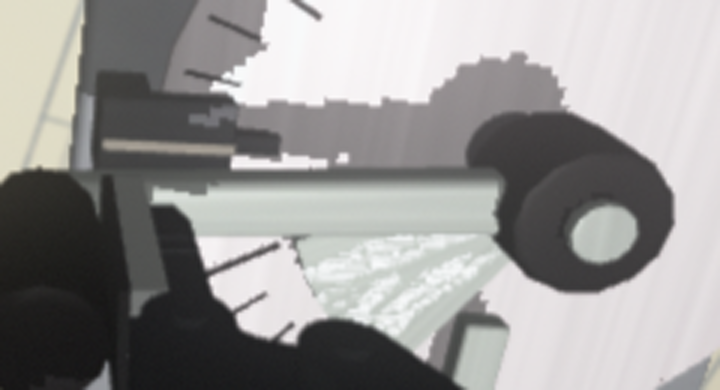

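The pale index line at crop (170,147) is still just above the arm's upper edge, so the lever is about 0.013 rad short. I'll creep on slightly, release, rise, and look from directly above.

carry_out --moves '[{"tx":-0.01,"ty":0.09,"tz":0,"wx":0,"wy":0,"wz":-0.01,"claw":1},{"tx":0,"ty":0,"tz":0,"wx":0,"wy":0,"wz":0,"claw":1},{"tx":0,"ty":0,"tz":0,"wx":0,"wy":0,"wz":0,"claw":-0.2},{"tx":0,"ty":0,"tz":0,"wx":0,"wy":0,"wz":0,"claw":-0.4},{"tx":0,"ty":0,"tz":5,"wx":0,"wy":0,"wz":0,"claw":-0.4},{"tx":1.5,"ty":-3.7,"tz":4,"wx":0,"wy":0,"wz":0,"claw":-1},{"tx":1.5,"ty":-3.7,"tz":0,"wx":0,"wy":0,"wz":0,"claw":-1},{"tx":0,"ty":0,"tz":0,"wx":0,"wy":0,"wz":0,"claw":-1}]'

```text
clock: 4.92
tcp_pos: [0.4244, 0.2198, 0.1693]
orientation: [0.001, 0.654, 0.757, 0.001]
wrist_force: [-0.1, -0.5, -0.1]
finger_gap: 0.0854
grip_force: 0.0
```

Run:
```python
from ang2 import *
S=np.array([.4944,.3077])
c=wrist(); W=cloud(c); print(c['s']['clock'],c['s']['tcp_pos'],c['s']['wrist_force'])
rel=W[...,:2]-S; h=W[(np.hypot(rel[...,0],rel[...,1])<.025)&(W[...,2]>.076)&(W[...,2]<.084)]
print('hub',cv2.minEnclosingCircle((h[:,:2]*1000).astype(np.float32)))
r=np.hypot(rel[...,0],rel[...,1]); p=W[(W[...,2]>.104)&(W[...,2]<.116)&(r>.08)&(r<.12)]; ce=cv2.minEnclosingCircle((p[:,:2]*1000).astype(np.float32)); print('grip',ce)
m=np.array(ce[0])/1000; print('grip ang',np.arctan2(S[1]-m[1],S[0]-m[0]))
print('arm');mid(W,S,.067,.0745,.03,.08,.10,.010)
g=cv2.cvtColor(c['image'],cv2.COLOR_BGR2GRAY)
print('tab'); mid(W,S,.047,.056,.065,.088,.1,.013)
im=c['image']; cv2.imwrite('pics/w5.png',im); u,v=proj(c,[.44,.303,.06]); print(u,v)
u=int(np.clip(u,120,392)); v=int(np.clip(v,90,294)); cv2.imwrite('pics/w5c.png',cv2.resize(im[v-90:v+90,u-120:u+120],None,fx=3,fy=3,interpolation=cv2.INTER_CUBIC))
```

```text
4.925 [0.42443037 0.21982585 0.16926885] [-0.11489273 -0.46018894 -0.12185773]
hub ((494.69427490234375, 307.9938049316406), 14.393097877502441)
grip ((396.4029235839844, 292.6362609863281), 10.790736198425293)
grip ang 0.15252238491704997
arm
n 1114 angle via S 0.1513 med 0.1514 slope 0.1521 width 0.0116
tab
n 281 angle via S 0.0195 med 0.0193 slope 0.1436 width 0.0068
287.8010401225706 90.97097550928638
```

View pics/w5c.png

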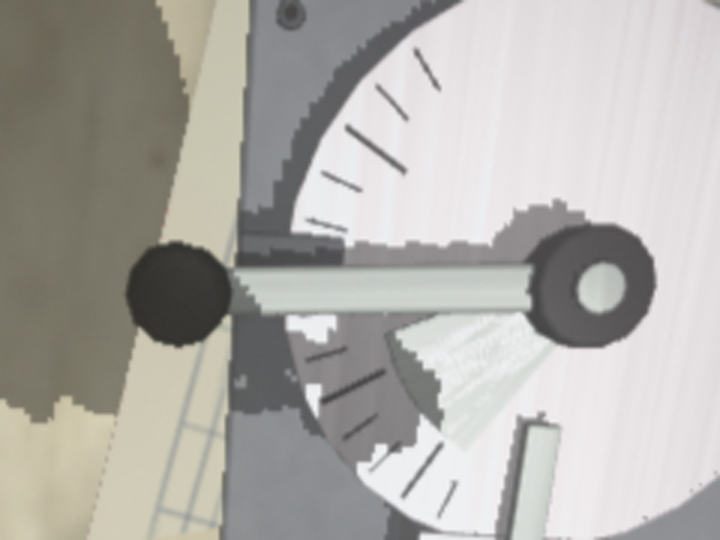

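From overhead, the arm lies about 4 mm (0.05 rad) short of the index: the tab spans crop y 237–309 and the arm 265–312. The grip had rolled along the radially set pads. I'll regrasp it tangentially, which centres it, with the tool y axis along the bed's y.

carry_out --moves '[{"tx":-0.35,"ty":0.91,"tz":0,"wx":0,"wy":0,"wz":0.186,"claw":-1},{"tx":-0.35,"ty":0.91,"tz":0,"wx":0,"wy":0,"wz":0.186,"claw":-1},{"tx":-0.35,"ty":0.91,"tz":0,"wx":0,"wy":0,"wz":0.186,"claw":-1},{"tx":-0.35,"ty":0.91,"tz":0,"wx":0,"wy":0,"wz":0.186,"claw":-1},{"tx":-0.35,"ty":0.91,"tz":0,"wx":0,"wy":0,"wz":0.186,"claw":-1},{"tx":-0.35,"ty":0.91,"tz":0,"wx":0,"wy":0,"wz":0.186,"claw":-1},{"tx":-0.35,"ty":0.91,"tz":0,"wx":0,"wy":0,"wz":0.186,"claw":-1},{"tx":-0.35,"ty":0.91,"tz":0,"wx":0,"wy":0,"wz":0.186,"claw":-1}]'

```text
clock: 5.98
tcp_pos: [0.3941, 0.2953, 0.1678]
orientation: [-0.001, -0.037, 0.999, -0.0]
wrist_force: [-0.9, -0.1, -0.1]
finger_gap: 0.0853
grip_force: 0.0
```

carry_out --moves '[{"tx":0,"ty":0,"tz":0,"wx":0,"wy":0,"wz":0.01,"claw":-1},{"tx":0,"ty":0,"tz":0,"wx":0,"wy":0,"wz":0,"claw":-1}]'

```text
clock: 6.22
tcp_pos: [0.3949, 0.2944, 0.168]
orientation: [-0.0, -0.037, 0.999, -0.0]
wrist_force: [0.7, 0.7, 0.6]
finger_gap: 0.0849
grip_force: 0.0
```

carry_out --moves '[{"tx":0.15,"ty":-0.18,"tz":-4,"wx":0,"wy":0,"wz":0,"claw":-1},{"tx":0,"ty":0,"tz":-4.8,"wx":0,"wy":0,"wz":0,"claw":-0.5},{"tx":0,"ty":0,"tz":0,"wx":0,"wy":0,"wz":0,"claw":0},{"tx":0,"ty":0,"tz":0,"wx":0,"wy":0,"wz":0,"claw":1},{"tx":0,"ty":0,"tz":0,"wx":0,"wy":0,"wz":0,"claw":1}]'

```text
clock: 6.85
tcp_pos: [0.3984, 0.293, 0.0824]
orientation: [0.002, -0.038, 0.999, 0.001]
wrist_force: [-0.3, 0.5, 0.7]
finger_gap: 0.0208
grip_force: 30.3
```

Run:
```python
from ang2 import *
S=np.array([.4944,.3077])
c=wrist(); W=cloud(c); t=c['s']['tcp_pos']; d=t[:2]-S; print(t,np.hypot(*d),np.arctan2(-d[1],-d[0]),c['s']['wrist_force'],c['s']['finger_gap'])
u=proj(c,[.44,.303,.06]); print(u)
try: mid(W,S,.067,.0745,.03,.08,.14,.011)
except Exception as e: print(e)
```

```text
[0.39836302 0.29303273 0.08237162] 0.09715055128085318 0.1515541357485148 [-0.27127139  0.54664775  0.71337551] 0.020751745189940423
(np.float64(264.31613307708284), np.float64(294.59939531686086))
n 764 angle via S 0.1566 med 0.1564 slope 0.1535 width 0.0113
```

carry_out --moves '[{"tx":-0.03,"ty":0.22,"tz":0,"wx":0,"wy":0,"wz":0,"claw":1},{"tx":-0.03,"ty":0.2,"tz":0,"wx":0,"wy":0,"wz":0,"claw":1},{"tx":0,"ty":0,"tz":0,"wx":0,"wy":0,"wz":0,"claw":1},{"tx":0,"ty":0,"tz":0,"wx":0,"wy":0,"wz":0,"claw":1}]'

```text
clock: 7.4
tcp_pos: [0.3976, 0.2964, 0.0822]
orientation: [0.002, -0.037, 0.999, -0.0]
wrist_force: [0.1, -3.5, 7.7]
finger_gap: 0.0213
grip_force: 31.1
```

Run:
```python
from ang2 import *
S=np.array([.4944,.3077])
c=wrist(); W=cloud(c); t=c['s']['tcp_pos']; d=t[:2]-S; print(t,np.hypot(*d),np.arctan2(-d[1],-d[0]),c['s']['wrist_force'],c['s']['finger_gap'])
mid(W,S,.067,.0745,.03,.08,.11,.011)
```

```text
[0.39759478 0.29638604 0.08220041] 0.09746412607578268 0.11634567549549296 [ 0.10891808 -3.51429295  7.71188273] 0.021329338737307246
n 749 angle via S 0.1247 med 0.1208 slope 0.1246 width 0.0112
```

carry_out --moves '[{"tx":-0.01,"ty":0.13,"tz":0,"wx":0,"wy":0,"wz":0,"claw":1},{"tx":0,"ty":0,"tz":0,"wx":0,"wy":0,"wz":0,"claw":1}]'

```text
clock: 7.7
tcp_pos: [0.3975, 0.2973, 0.0822]
orientation: [0.002, -0.037, 0.999, -0.001]
wrist_force: [-1.3, -4.5, 8.7]
finger_gap: 0.021
grip_force: 31.2
```

Run:
```python
from ang2 import *
S=np.array([.4944,.3077])
c=wrist(); W=cloud(c); t=c['s']['tcp_pos']; d=t[:2]-S; print(t,np.hypot(*d),np.arctan2(-d[1],-d[0]),c['s']['wrist_force'],c['s']['finger_gap'])
mid(W,S,.067,.0745,.03,.08,.11,.011)
```

```text
[0.39749233 0.29728549 0.08218089] 0.09746568342666793 0.10705751730260851 [-1.27506546 -4.47218508  8.7120952 ] 0.02101383198293084
n 751 angle via S 0.1153 med 0.1158 slope 0.1162 width 0.0113
```

carry_out --moves '[{"tx":0,"ty":0,"tz":0,"wx":0,"wy":0,"wz":0,"claw":0.2},{"tx":0,"ty":0,"tz":0,"wx":0,"wy":0,"wz":0,"claw":-0.4},{"tx":0,"ty":0,"tz":0,"wx":0,"wy":0,"wz":0,"claw":-1},{"tx":0,"ty":0,"tz":5,"wx":0,"wy":0,"wz":0,"claw":-1},{"tx":2.5,"ty":0,"tz":5,"wx":0,"wy":0,"wz":0,"claw":-1},{"tx":2.5,"ty":0,"tz":1,"wx":0,"wy":0,"wz":0,"claw":-1},{"tx":0,"ty":0,"tz":0,"wx":0,"wy":0,"wz":0,"claw":-1}]'

```text
clock: 8.62
tcp_pos: [0.4483, 0.2983, 0.1913]
orientation: [0.001, -0.038, 0.999, 0.001]
wrist_force: [-0.2, 0.5, -1.2]
finger_gap: 0.0855
grip_force: 0.0
```

```bash
cat > look.py <<'E'
from ang2 import *
S=np.array([.4944,.3077])
def look(save):
    c=wrist(); W=cloud(c); print(c['s']['clock'],c['s']['tcp_pos'],c['s']['wrist_force'])
    rel=W[...,:2]-S; r=np.hypot(rel[...,0],rel[...,1]); h=W[(r<.025)&(W[...,2]>.076)&(W[...,2]<.084)]
    H=cv2.minEnclosingCircle((h[:,:2]*1000).astype(np.float32)); print('hub',H)
    p=W[(W[...,2]>.104)&(W[...,2]<.116)&(r>.08)&(r<.12)]; ce=cv2.minEnclosingCircle((p[:,:2]*1000).astype(np.float32)); print('grip',ce)
    m=np.array(ce[0])/1000; print('grip ang',np.arctan2(S[1]-m[1],S[0]-m[0]))
    print('arm');mid(W,S,.067,.0745,.03,.08,.10,.010)
    print('tab'); mid(W,S,.047,.056,.065,.088,.1,.013)
    im=c['image']; u,v=proj(c,[.44,.303,.06]); print(u,v)
    u=int(np.clip(u,120,392)); v=int(np.clip(v,90,294)); cv2.imwrite('pics/'+save,cv2.resize(im[v-90:v+90,u-120:u+120],None,fx=3,fy=3,interpolation=cv2.INTER_CUBIC))
E
python3 -c "
from look import *
look('w6.png')"
```

```text
8.625 [0.44825407 0.29827055 0.19126097] [-0.22226778  0.45883767 -1.19165312]
hub ((494.2571716308594, 307.6739501953125), 14.408426284790039)
grip ((395.629638671875, 296.4873352050781), 10.925481796264648)
grip ang 0.11303863260290972
arm
n 723 angle via S 0.1146 med 0.1135 slope 0.1129 width 0.011
tab
n 131 angle via S 0.1033 med 0.0153 slope 0.1198 width 0.0191
258.92671111898505 173.9182551189765
```

View pics/w6.png

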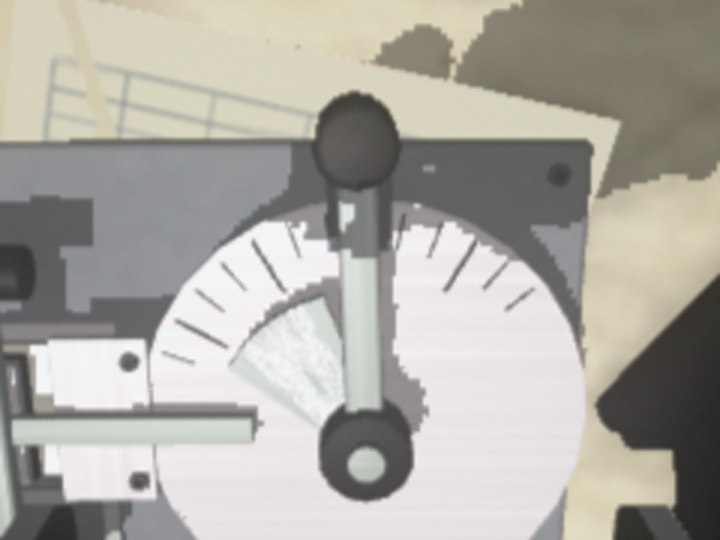

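The arm covers x≈342–378 across the tab's 327–391, so the lever lies symmetrically over the index line: lever 0.113, index 0.102–0.103, within 0.01 rad and not past. Next is the bar handle, at about (0.4486, 0.1790).

carry_out --moves '[{"tx":0,"ty":-6,"tz":0,"wx":0,"wy":0,"wz":0,"claw":-1},{"tx":0,"ty":-5.93,"tz":0,"wx":0,"wy":0,"wz":0,"claw":-1},{"tx":0,"ty":0,"tz":-5,"wx":0,"wy":0,"wz":0,"claw":-1},{"tx":0,"ty":0,"tz":-3,"wx":0,"wy":0,"wz":0,"claw":-1},{"tx":0,"ty":0,"tz":0,"wx":0,"wy":0,"wz":0,"claw":-1}]'

```text
clock: 9.3
tcp_pos: [0.4422, 0.1779, 0.1073]
orientation: [-0.004, -0.038, 0.999, -0.001]
wrist_force: [-0.8, -0.6, 0.4]
finger_gap: 0.0853
grip_force: 0.0
```

Run:
```python
from h import *
c=wrist('w7.png'); W=cloud(c); s=c['s']; print(s['tcp_pos'],s['orientation'],s['wrist_force'])
O=np.array([.5079,.1232]); a=.073; X=np.array([np.cos(a),np.sin(a)]); Y=np.array([-X[1],X[0]])
rel=W[...,:2]-O; bx=rel@X; by=rel@Y; z=W[...,2]
g=cv2.cvtColor(c['image'],cv2.COLOR_BGR2GRAY)
m=(bx>-.075)&(bx<-.035)&(by>.03)&(by<.09)&(z>.055)&(z<.07)&(g<80)
p=np.c_[bx[m],by[m],z[m]]*1000; print(len(p),np.percentile(p,[1,50,99],axis=0).round(1))
```

```text
[0.44217492 0.1778615  0.1072562 ] [-3.96735459e-03 -3.80983421e-02  9.99265959e-01 -5.65069126e-04] [-0.81779055 -0.57045826  0.44151957]
1452 [[-62.6  40.3  55.5]
 [-56.9  59.6  62.9]
 [-46.8  78.9  65.3]]
```

carry_out --moves '[{"tx":0.64,"ty":0.1,"tz":-3.5,"wx":0,"wy":0,"wz":0,"claw":-1},{"tx":0,"ty":0,"tz":-4,"wx":0,"wy":0,"wz":0,"claw":-1},{"tx":0,"ty":0,"tz":0,"wx":0,"wy":0,"wz":0,"claw":-0.3},{"tx":0,"ty":0,"tz":0,"wx":0,"wy":0,"wz":0,"claw":0.3},{"tx":0,"ty":0,"tz":0,"wx":0,"wy":0,"wz":0,"claw":1},{"tx":0,"ty":0,"tz":0,"wx":0,"wy":0,"wz":0,"claw":1}]' --newtons 40

```text
clock: 10.1
tcp_pos: [0.4542, 0.1799, 0.037]
orientation: [0.002, -0.038, 0.999, 0.0]
wrist_force: [0.1, -0.4, 1.7]
finger_gap: 0.0395
grip_force: 45.0
```

carry_out --moves '[{"tx":0,"ty":0,"tz":0,"wx":0,"wy":0,"wz":0,"claw":0.1},{"tx":-0.5,"ty":0,"tz":-0.3,"wx":0,"wy":0,"wz":0,"claw":-0.2},{"tx":0,"ty":0,"tz":0,"wx":0,"wy":0,"wz":0,"claw":0.1},{"tx":0,"ty":0,"tz":0,"wx":0,"wy":0,"wz":0,"claw":1},{"tx":0,"ty":0,"tz":0,"wx":0,"wy":0,"wz":0,"claw":1}]'

```text
clock: 10.72
tcp_pos: [0.4458, 0.1792, 0.0317]
orientation: [-0.002, -0.038, 0.999, -0.0]
wrist_force: [-6.5, -1.2, 1.3]
finger_gap: 0.0397
grip_force: 40.1
```

carry_out --moves '[{"tx":0.13,"ty":0.01,"tz":1.67,"wx":0,"wy":0,"wz":0,"claw":1},{"tx":0.4,"ty":0.03,"tz":1.63,"wx":0,"wy":0,"wz":0,"claw":1},{"tx":0.65,"ty":0.05,"tz":1.55,"wx":0,"wy":0,"wz":0,"claw":1},{"tx":0.89,"ty":0.06,"tz":1.42,"wx":0,"wy":0,"wz":0,"claw":1},{"tx":1.11,"ty":0.08,"tz":1.26,"wx":0,"wy":0,"wz":0,"claw":1},{"tx":1.29,"ty":0.1,"tz":1.07,"wx":0,"wy":0,"wz":0,"claw":1},{"tx":1.44,"ty":0.1,"tz":0.85,"wx":0,"wy":0,"wz":0,"claw":1},{"tx":0,"ty":0,"tz":0,"wx":0,"wy":0,"wz":0,"claw":1}]'

```text
clock: 11.72
tcp_pos: [0.5061, 0.184, 0.127]
orientation: [-0.001, -0.038, 0.999, 0.0]
wrist_force: [-5.8, -0.8, 5.9]
finger_gap: 0.0391
grip_force: 42.0
```

carry_out --moves '[{"tx":1.26,"ty":0.09,"tz":0.51,"wx":0,"wy":0,"wz":0,"claw":1},{"tx":0.4,"ty":0.03,"tz":0.12,"wx":0,"wy":0,"wz":0,"claw":1},{"tx":0,"ty":0,"tz":0,"wx":0,"wy":0,"wz":0,"claw":1}]'

```text
clock: 12.1
tcp_pos: [0.5218, 0.1852, 0.133]
orientation: [-0.002, -0.038, 0.999, 0.0]
wrist_force: [-6.0, -0.2, 5.9]
finger_gap: 0.0395
grip_force: 41.7
```

carry_out --moves '[{"tx":0.5,"ty":0.03,"tz":0.1,"wx":0,"wy":0,"wz":0,"claw":1},{"tx":0,"ty":0,"tz":0,"wx":0,"wy":0,"wz":0,"claw":1}]'

```text
clock: 12.35
tcp_pos: [0.5267, 0.1856, 0.1343]
orientation: [-0.002, -0.038, 0.999, 0.0]
wrist_force: [-6.4, 0.6, 7.4]
finger_gap: 0.0394
grip_force: 41.6
```

carry_out --moves '[{"tx":0.5,"ty":0.03,"tz":0.1,"wx":0,"wy":0,"wz":0,"claw":1},{"tx":0,"ty":0,"tz":0,"wx":0,"wy":0,"wz":0,"claw":1}]'

```text
clock: 12.6
tcp_pos: [0.5271, 0.1856, 0.1343]
orientation: [-0.006, -0.039, 0.999, 0.0]
wrist_force: [-18.0, 0.1, 11.3]
finger_gap: 0.0391
grip_force: 42.0
```

Run:
```python
from h import *
O=np.array([.5079,.1232]); a=.073; X=np.array([np.cos(a),np.sin(a)]); Y=np.array([-X[1],X[0]])
for n in ('wrist','top','scene'):
    c=wrist('w8.png') if n=='wrist' else snap(n,n+'8.png'); W=cloud(c); rel=W[...,:2]-O; bx=rel@X; by=rel@Y; z=W[...,2]
    m=(bx>0)&(bx<.06)&(by>.05)&(by<.07)&(z>.07)&(z<.17)  # bar
    print(n,m.sum()); 
    for k in np.arange(.07,.17,.01):
        i=m&(z>=k)&(z<k+.01)
        if i.sum()>3: print(k.round(3),i.sum(),(bx[i].min()*1000).round(1),(np.median(bx[i])*1000).round(1),(bx[i].max()*1000).round(1))
```

```text
wrist 2800
0.07 14 26.1 26.2 26.6
0.08 42 22.8 23.2 26.0
0.09 35 19.6 20.3 22.6
0.1 40 17.2 17.8 33.1
0.11 213 12.7 15.2 25.9
0.12 606 12.9 20.0 25.1
0.15 486 8.6 9.9 12.3
0.16 1364 9.5 15.8 24.7
top 23
0.11 4 13.4 13.4 14.2
0.12 4 12.3 13.0 13.3
0.15 10 8.4 9.0 13.0
0.16 5 10.2 10.6 12.7
scene 157
0.07 13 25.6 41.8 48.0
0.08 18 23.6 30.7 44.9
0.09 23 20.4 30.2 43.7
0.1 22 16.2 23.4 40.1
0.11 19 12.6 18.8 35.8
0.12 21 13.6 22.5 32.6
0.13 11 17.6 20.5 23.3
0.14 6 14.3 17.4 19.7
0.15 12 8.8 10.7 14.1
0.16 12 8.8 14.0 22.5
```

The handle is against its stop: the force rose and the bar's front is at bed x≈17 at z 0.155. I'll release, rise, and turn the tool so the camera side faces −y.

carry_out --moves '[{"tx":-0.6,"ty":0,"tz":0,"wx":0,"wy":0,"wz":0,"claw":0.1},{"tx":0,"ty":0,"tz":0,"wx":0,"wy":0,"wz":0,"claw":-0.4},{"tx":0,"ty":0,"tz":0,"wx":0,"wy":0,"wz":0,"claw":-0.6},{"tx":0,"ty":0,"tz":4,"wx":0,"wy":0,"wz":0,"claw":-0.6},{"tx":0,"ty":0,"tz":5,"wx":0,"wy":0,"wz":0,"claw":-0.6},{"tx":-0.3,"ty":-4,"tz":0,"wx":0,"wy":0,"wz":0.08,"claw":-1},{"tx":-0.3,"ty":-4,"tz":0,"wx":0,"wy":0,"wz":0.186,"claw":-1},{"tx":-0.5,"ty":-1.2,"tz":0,"wx":0,"wy":0,"wz":0.186,"claw":-1}]'

```text
clock: 13.75
tcp_pos: [0.5174, 0.0917, 0.2258]
orientation: [0.001, -0.263, 0.965, -0.0]
wrist_force: [-0.6, 0.1, -0.7]
finger_gap: 0.0854
grip_force: 0.0
```

carry_out --moves '[{"tx":0,"ty":0,"tz":0,"wx":0,"wy":0,"wz":0.186,"claw":-1},{"tx":0,"ty":0,"tz":0,"wx":0,"wy":0,"wz":0.186,"claw":-1},{"tx":0,"ty":0,"tz":0,"wx":0,"wy":0,"wz":0.186,"claw":-1},{"tx":0,"ty":0,"tz":0,"wx":0,"wy":0,"wz":0.186,"claw":-1},{"tx":0,"ty":0,"tz":0,"wx":0,"wy":0,"wz":0.186,"claw":-1},{"tx":0,"ty":0,"tz":0,"wx":0,"wy":0,"wz":0.186,"claw":-1},{"tx":0,"ty":0,"tz":0,"wx":0,"wy":0,"wz":0,"claw":-1},{"tx":0,"ty":0,"tz":0,"wx":0,"wy":0,"wz":0,"claw":-1}]'

```text
clock: 14.75
tcp_pos: [0.5168, 0.0936, 0.2253]
orientation: [-0.0, 0.732, -0.682, 0.0]
wrist_force: [0.5, 0.1, 0.1]
finger_gap: 0.0852
grip_force: 0.0
```

```bash
cat > pl.py <<'E'
from h import *
O=np.array([.5079,.1232]); A=.073; X=np.array([np.cos(A),np.sin(A)]); Y=np.array([-X[1],X[0]])
def bed(W):
    rel=W[...,:2]-O; return rel@X*1000, rel@Y*1000, W[...,2]*1000
def plate(c):
    bx,by,z=bed(cloud(c)); m=(abs(bx)<45)&(by<95)&(by>-200)&(z>36)&(z<42.5)
    n,l,st,_=cv2.connectedComponentsWithStats(m.astype(np.uint8)); k=1+np.argmax(st[1:,4]); m=l==k
    print('z',np.median(z[m]),'area',m.sum())
    for a in np.arange(by[m].min(),by[m].max(),12):
        i=m&(by>=a)&(by<a+12); print(int(a),i.sum(),np.percentile(bx[i],[1,99]).round(1),end=' | ')
    print('\ny range',np.percentile(by[m],[.3,99.7]).round(1))
E
python3 - <<'E'
from pl import *
c=wrist('w9.png'); s=c['s']; print(s['clock'],s['tcp_pos'],s['orientation'],s['joint_pos'].round(2),s['wrist_force'].round(1)); plate(c)
bx,by,z=bed(cloud(snap('top'))); m=(bx>-10)&(bx<60)&(by>38)&(by<82)&(z>146)&(z<175); print('bar',m.sum(),bx[m].mean(),z[m].max())
E
```

```text
14.75 [0.51678605 0.09364348 0.22531218] [-2.41405814e-04  7.31505047e-01 -6.81835951e-01  2.10617578e-04] [ 0.03  0.22 -0.1   1.26  0.   -1.61] [0.5 0.1 0.1]
z 38.28993327699731 area 7101
-104 585 [-22.9  24.9] | -92 531 [-22.9  25.1] | -80 559 [-23.2  25.4] | -68 510 [-23.6  25.6] | -56 501 [-22.8  24.9] | -44 488 [-23.  25.] | -32 477 [-23.3  25.3] | -20 455 [-23.1  25.5] | -8 435 [-22.8  25.8] | 3 428 [-23.1  24.9] | 15 406 [-23.4  25.1] | 27 403 [-22.6  25.3] | 39 379 [-22.7  25.5] | 51 374 [-22.9  25.8] | 63 360 [-23.2  24.9] | 75 210 [-23.6  25. ] | 
y range [-104.4   81.2]<stdin>:3: RuntimeWarning: Mean of empty slice.
  ret = ret.dtype.type(ret / rcount)
Traceback (most recent call last):
ValueError: zero-size array to reduction operation maximum which has no identity
```

carry_out --moves '[{"tx":-0.64,"ty":0.97,"tz":-5,"wx":0,"wy":0,"wz":0,"claw":-1},{"tx":0,"ty":0,"tz":-5,"wx":0,"wy":0,"wz":0,"claw":-1},{"tx":0,"ty":0,"tz":-4,"wx":0,"wy":0,"wz":0,"claw":-1},{"tx":0,"ty":0,"tz":-1.5,"wx":0,"wy":0,"wz":0,"claw":-1},{"tx":0,"ty":0,"tz":0,"wx":0,"wy":0,"wz":0,"claw":-1},{"tx":0,"ty":0,"tz":0,"wx":0,"wy":0,"wz":0,"claw":-1}]'

```text
clock: 15.6
tcp_pos: [0.5115, 0.1034, 0.0718]
orientation: [-0.001, 0.732, -0.681, 0.001]
wrist_force: [0.6, -0.5, -0.8]
finger_gap: 0.0857
grip_force: 0.0
```

Run:
```python
from pl import *
bx,by,z=bed(cloud(snap('scene'))); 
for n,(bx,by,z) in dict(scene=bed(cloud(snap('scene'))),top=bed(cloud(snap('top')))).items():
    m=(bx>-70)&(bx<70)&(by>40)&(by<80)&(z>70)&(z<175); print(n,m.sum())
    for k in range(70,175,15):
        i=m&(z>=k)&(z<k+15)
        if i.sum()>3: print(k,i.sum(),np.percentile(bx[i],[5,50,95]).round(1))
```

```text
scene 73
70 24 [25.9 39.6 48. ]
85 21 [23.4 32.3 42.1]
115 4 [18.1 23.9 28.9]
145 12 [ 7. 10. 13.]
160 11 [10.6 13.4 17.4]
top 0
```

Bar stays up. Going down to grip the plate.

carry_out --moves '[{"tx":-0.1,"ty":0,"tz":-3.2,"wx":0,"wy":0,"wz":0,"claw":-1},{"tx":0,"ty":0,"tz":-2,"wx":0,"wy":0,"wz":0,"claw":-0.6},{"tx":0,"ty":0,"tz":0,"wx":0,"wy":0,"wz":0,"claw":-0.3},{"tx":0,"ty":0,"tz":0,"wx":0,"wy":0,"wz":0,"claw":0},{"tx":0,"ty":0,"tz":0,"wx":0,"wy":0,"wz":0,"claw":0.5},{"tx":0,"ty":0,"tz":0,"wx":0,"wy":0,"wz":0,"claw":0.5}]' --newtons 25

```text
clock: 16.5
tcp_pos: [0.5095, 0.1034, 0.0188]
orientation: [-0.0, 0.733, -0.681, 0.0]
wrist_force: [0.2, -1.1, -0.4]
finger_gap: 0.0494
grip_force: 26.0
```

carry_out --moves '[{"tx":0.09,"ty":-1.2,"tz":0,"wx":0,"wy":0,"wz":0,"claw":0.5},{"tx":0.13,"ty":-1.8,"tz":0,"wx":0,"wy":0,"wz":0,"claw":0.5},{"tx":0.13,"ty":-1.8,"tz":0,"wx":0,"wy":0,"wz":0,"claw":0.5},{"tx":0.12,"ty":-1.7,"tz":0,"wx":0,"wy":0,"wz":0,"claw":0.5},{"tx":0,"ty":0,"tz":0,"wx":0,"wy":0,"wz":0,"claw":0.5},{"tx":0,"ty":0,"tz":0,"wx":0,"wy":0,"wz":0,"claw":-0.2},{"tx":0,"ty":0,"tz":0,"wx":0,"wy":0,"wz":0,"claw":-0.2}]'

```text
clock: 17.38
tcp_pos: [0.5135, 0.0376, 0.0179]
orientation: [0.0, 0.732, -0.681, -0.0]
wrist_force: [0.6, -0.2, 0.0]
finger_gap: 0.0509
grip_force: 0.2
```

Run:
```python
from pl import *
s=env.get_state(); r=s['tcp_pos'][:2]-O; print('tcp bed',r@X*1000,r@Y*1000,s['wrist_force']); 
c=snap('top'); bx,by,z=bed(cloud(c)); g=c['image'].min(2)
m=(abs(bx)<60)&(by<90)&(by>-200)&(z>30)&(z<46)&(g>120)
print(m.sum(),np.percentile(by[m],[.5,99.5]))
for a in range(-180,60,15):
    i=m&(by>=a)&(by<a+15)
    if i.sum(): print(a,i.sum(),np.percentile(bx[i],[1,99]).round(1),np.median(z[i]).round(1),end=' | ')
plate(wrist('w10.png'))
```

```text
tcp bed -0.6189665526570194 -85.83293300051898 [ 0.63808917 -0.18139418  0.022172  ]
445 [-172.15333378   88.77783028]
-180 55 [-25.3  21.7] 38.1 | -165 110 [-24.7  22.6] 38.2 | -150 108 [-24.7  21.9] 38.2 | -135 34 [-26.4  20.9] 37.7 | 30 13 [ 3.9 19. ] 34.6 | 45 70 [-16.7  17.3] 34.3 | z 38.35588580255315 area 31969
-173 4258 [-24.7  23.3] | -161 3906 [-24.7  23.3] | -149 3602 [-24.6  23.5] | -137 3289 [-24.5  23.6] | -125 3004 [-24.4  23.7] | -113 2775 [-24.4  23.8] | -101 2799 [-24.2  37. ] | -89 2430 [-24.  25.] | -77 2169 [-24.   24.1] | -65 2023 [-23.9  24. ] | -53 1678 [-23.8  24.1] | -41 36 [-4.8  5.7] | 
y range [-172.8  -42.5]
```

carry_out --moves '[{"tx":0,"ty":0,"tz":0,"wx":0,"wy":0,"wz":0,"claw":-0.6},{"tx":-0.1,"ty":1.3,"tz":0,"wx":0,"wy":0,"wz":0,"claw":-0.6},{"tx":0,"ty":0,"tz":0,"wx":0,"wy":0,"wz":0,"claw":-0.3},{"tx":0,"ty":0,"tz":0,"wx":0,"wy":0,"wz":0,"claw":0},{"tx":0,"ty":0,"tz":0,"wx":0,"wy":0,"wz":0,"claw":0.5},{"tx":0,"ty":0,"tz":0,"wx":0,"wy":0,"wz":0,"claw":0.5},{"tx":0,"ty":0,"tz":1.5,"wx":0,"wy":0,"wz":0,"claw":0.5},{"tx":0,"ty":0,"tz":0,"wx":0,"wy":0,"wz":0,"claw":0.5}]' --newtons 35

```text
clock: 18.48
tcp_pos: [0.5139, 0.0509, 0.0344]
orientation: [-0.001, 0.732, -0.681, 0.001]
wrist_force: [1.0, 0.2, -0.7]
finger_gap: 0.0486
grip_force: 36.6
```

Run:
```python
from pl import *
c=wrist(); s=c['s']; r=s['tcp_pos'][:2]-O; print('tcp bed',r@X*1000,r@Y*1000,s['tcp_pos'],s['wrist_force'])
bx,by,z=bed(cloud(c)); m=(abs(bx)<24)&(by<-95)&(by>-190)&(z>40)&(z<75); print('ymin',np.percentile(by[m],.5))
for a in range(-175,-95,20):
    i=m&(by>=a)&(by<a+20); print(a,np.median(z[i]).round(1))
# stand
t=snap('top'); W=cloud(t); g=t['image'].astype(int)
q=(W[...,0]>.38)&(W[...,0]<.57)&(W[...,1]<-.2)&(W[...,1]>-.42)
for z0,z1 in ((.038,.052),(.028,.040),(.003,.012)):
    k=q&(W[...,2]>z0)&(W[...,2]<z1); 
    n,l,st,ce=cv2.connectedComponentsWithStats(k.astype(np.uint8))
    for j in range(1,n):
        if st[j,4]>8:
            p=W[l==j]; rr=cv2.minAreaRect((p[:,:2]*1000).astype(np.float32)); print(z0,st[j,4],st[j,:4],p.mean(0).round(4),np.round(rr[0],1),np.round(rr[1],1),round(rr[2],1))
cv2.imwrite('pics/stand.png',cv2.resize(t['image'][190:265,320:420],None,fx=6,fy=6,interpolation=cv2.INTER_CUBIC))
```

```text
tcp bed 0.7531932177974355 -72.52236166529062 [0.51394062 0.05092572 0.03443096] [ 0.95556937  0.19770733 -0.73469491]
ymin -174.3115311959081
-175 54.4
-155 54.5
-135 54.4
-115 54.4
0.038 9 [396 229   5   3] [ 0.459  -0.3737  0.0442] [ 458.9 -374.1] [ 4. 10.] 19.6
0.038 10 [352 242   5   3] [ 0.423  -0.2609  0.0444] [ 422.7 -261. ] [4.7 8.8] 19.5
0.028 115 [386 205  13  25] [ 0.493  -0.3637  0.0342] [ 494.4 -364.1] [67.8 12.5] 16.8
0.028 117 [343 218  12  27] [ 0.4551 -0.2499  0.0341] [ 455.7 -250.3] [69.7 11.8] 17.9
0.003 11 [350 201   5   6] [ 0.531  -0.2664  0.0045] [ 530.4 -266.2] [11.3  9.6] 43.6
0.003 12 [334 205   7   6] [ 0.5203 -0.2262  0.0038] [ 519.8 -226.2] [13.  11.3] 45.6
0.003 905 [347 206  46  38] [ 0.4746 -0.3116  0.0062] [ 474.5 -311.9] [ 79.1 106.1] 16.4
0.003 10 [328 212   6   5] [ 0.5015 -0.2085  0.0043] [ 502.7 -208.2] [13.9  6.3] 35.7
0.003 114 [337 216  13  30] [ 0.4533 -0.2411  0.0059] [ 457.4 -237.4] [77.7 17.6] 16.0
0.003 12 [330 222   7   5] [ 0.4738 -0.2129  0.004 ] [ 473.  -212.8] [16.2  9.4] 71.3
0.003 21 [366 242  10   9] [ 0.42   -0.3124  0.0043] [ 419.5 -310.7] [ 9.2 29.2] 32.1
0.003 16 [356 254  10   7] [ 0.3918 -0.2847  0.0041] [ 391.9 -284.7] [ 7.7 28.6] 24.4
0.003 9 [384 255   5   6] [ 0.3904 -0.3513  0.0037] [ 391.  -351.6] [ 5.5 16.1] 67.0
```

View pics/stand.png

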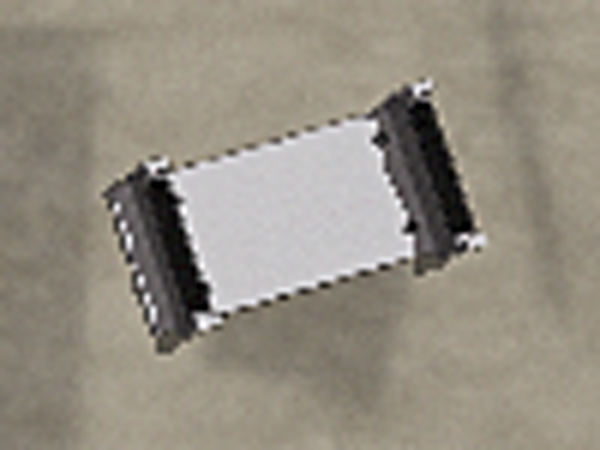

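The stand picture shows the two dark rails with ears at the ends: left rail near crop (160,260), right rail near (430,175). Rail centres come out 120.2 mm apart as specified, giving a centre of (0.475, −0.307) and a yaw of about 0.32. The plate is level in the grip, so I'll lift and carry it.

carry_out --moves '[{"tx":0,"ty":0,"tz":3,"wx":0,"wy":0,"wz":0,"claw":0.5},{"tx":0,"ty":0,"tz":5,"wx":0,"wy":0,"wz":0,"claw":0.5},{"tx":0,"ty":0,"tz":5,"wx":0,"wy":0,"wz":0,"claw":0.5},{"tx":0,"ty":0,"tz":4,"wx":0,"wy":0,"wz":0,"claw":0.5},{"tx":-0.3,"ty":-2.5,"tz":0,"wx":0,"wy":0,"wz":0,"claw":0.5},{"tx":-0.4,"ty":-4,"tz":0,"wx":0,"wy":0,"wz":0.04,"claw":0.5},{"tx":-0.6,"ty":-4.5,"tz":0,"wx":0,"wy":0,"wz":0.04,"claw":0.5},{"tx":-0.6,"ty":-4.5,"tz":0,"wx":0,"wy":0,"wz":0.04,"claw":0.5}]'

```text
clock: 19.58
tcp_pos: [0.4932, -0.1049, 0.2028]
orientation: [0.0, 0.773, -0.635, -0.0]
wrist_force: [-0.2, 0.2, -1.1]
finger_gap: 0.0486
grip_force: 36.7
```

carry_out --moves '[{"tx":-0.6,"ty":-4.5,"tz":0,"wx":0,"wy":0,"wz":0.04,"claw":0.5},{"tx":-0.6,"ty":-4.5,"tz":0,"wx":0,"wy":0,"wz":0.04,"claw":0.5},{"tx":-0.4,"ty":-4.5,"tz":0,"wx":0,"wy":0,"wz":0.045,"claw":0.5},{"tx":-0.3,"ty":-4,"tz":0,"wx":0,"wy":0,"wz":0,"claw":0.5},{"tx":-0.1,"ty":-2.6,"tz":0,"wx":0,"wy":0,"wz":0,"claw":0.5},{"tx":0,"ty":0,"tz":-4,"wx":0,"wy":0,"wz":0,"claw":0.5},{"tx":0,"ty":0,"tz":-3,"wx":0,"wy":0,"wz":0,"claw":0.5},{"tx":0,"ty":0,"tz":0,"wx":0,"wy":0,"wz":0,"claw":0.5}]'

```text
clock: 20.58
tcp_pos: [0.472, -0.3029, 0.1305]
orientation: [-0.0, 0.81, -0.586, -0.003]
wrist_force: [-0.2, 0.2, 0.0]
finger_gap: 0.0492
grip_force: 36.7
```

Run:
```python
from h import *
c=wrist('w11.png'); s=c['s']; print(s['clock'],s['tcp_pos'],s['orientation'],s['joint_pos'].round(2),s['wrist_force'].round(1),s['finger_gap'])
q=s['orientation']; print('plate yaw',2*np.arctan2(q[2],q[1])+np.pi/2-np.pi/2)
R=Rt.from_quat([q[1],q[2],q[3],q[0]]).as_matrix(); print(R.round(3))
C=np.array([.475,-.3072])
for n,c in (('wrist',c),('scene',snap('scene'))):
    W=cloud(c); z=W[...,2]; near=np.hypot(W[...,0]-C[0],W[...,1]-C[1])<.12
    for z0,z1 in ((.030,.0385),(.0395,.050)):
        k=near&(z>z0)&(z<z1); nn,l,st,ce=cv2.connectedComponentsWithStats(k.astype(np.uint8),connectivity=8)
        for j in range(1,nn):
            if st[j,4]>12:
                p=W[l==j]; rr=cv2.minAreaRect((p[:,:2]*1000).astype(np.float32)); print(n,z0,st[j,4],np.round(rr[0],1),np.round(rr[1],1),round(rr[2],1))
W=cloud(wrist()); k=(W[...,2]>.09)&(W[...,2]<.20)&(np.hypot(W[...,0]-C[0],W[...,1]-C[1])<.13)
n,l,st,ce=cv2.connectedComponentsWithStats(k.astype(np.uint8))
```

```text
20.575 [ 0.4719777  -0.3029197   0.13049458] [-2.97435973e-04  8.10337363e-01 -5.85955158e-01 -3.13404584e-03] [-0.71  0.34 -0.17  1.07  0.   -2.6 ] [-0.2  0.2  0. ] 0.049202247523541846
plate yaw -1.252123694599595
[[ 0.313 -0.95  -0.005]
 [-0.95  -0.313  0.004]
 [-0.005  0.003 -1.   ]]
scene 0.03 101 [ 454.3 -252. ] [74.9 11.9] 17.9
scene 0.03 111 [ 491.6 -365.5] [76.4 11.4] 18.1
scene 0.0395 15 [ 488.7 -240.2] [11.1  7.3] 46.7
scene 0.0395 17 [ 422.5 -261.6] [ 5.7 10.4] 14.4
scene 0.0395 17 [ 525.  -355.1] [5.9 8.5] 7.6
scene 0.0395 19 [ 458.9 -376. ] [4.8 9.1] 16.4
```

View pics/w11.png

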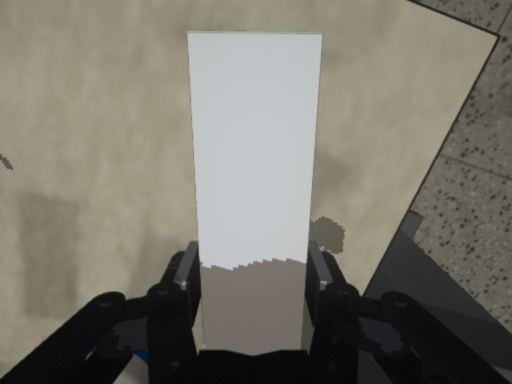

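The plate hangs straight between the fingers, its far end at (188,32)–(321,33). From that edge I'll compute the plate's offset from the TCP.

Run:
```python
from h import *
c=wrist(); s=c['s']; t=s['tcp_pos']; y=np.array([-.313,.95]); x=np.array([.95,.313]); print(t)
for u,v in ((188,32),(321,33),(192,120),(316.5,120)):
    p=ray(c,u,v,t[2]+.020)[:2]-t[:2]; print(p@x*1000,p@y*1000)
```

```text
[ 0.47445569 -0.30489783  0.13443036]
22.90116122312077 -101.2196772786292
-24.902611336485858 -100.861708708632
23.375393189712867 -70.32800299151346
-25.25095157752533 -70.31484024625877
```

carry_out --moves '[{"tx":0,"ty":-0.18,"tz":-3,"wx":0,"wy":0,"wz":0,"claw":0.5},{"tx":0,"ty":0,"tz":-4,"wx":0,"wy":0,"wz":0,"claw":0.5},{"tx":0,"ty":0,"tz":-2,"wx":0,"wy":0,"wz":0,"claw":0.5},{"tx":0,"ty":0,"tz":0,"wx":0,"wy":0,"wz":0,"claw":0.5},{"tx":0,"ty":0,"tz":0,"wx":0,"wy":0,"wz":0,"claw":0.5}]'

```text
clock: 21.4
tcp_pos: [0.4748, -0.3073, 0.0449]
orientation: [0.0, 0.81, -0.586, 0.001]
wrist_force: [-0.0, -0.1, -1.1]
finger_gap: 0.0489
grip_force: 36.7
```

Run:
```python
from h import *
c=wrist('w12.png'); s=c['s']; t=s['tcp_pos']; print(t,s['wrist_force'])
y=np.array([-.313,.95]); x=np.array([.95,.313]); C=np.array([.4743,-.3079])
W=cloud(c); r=W[...,:2]-C; a=r@x*1000; b=r@y*1000; z=W[...,2]*1000
for n,m in dict(ears=(abs(a)<45)&(b<-40)&(b>-75)&(z>39)&(z<48)&(abs(a)>29),plate=(abs(a)<40)&(b<-20)&(z>54)&(z<66)&(b>-115)).items():
    k=m.astype(np.uint8); nn,l,st,ce=cv2.connectedComponentsWithStats(k)
    for j in range(1,nn):
        if st[j,4]>15: i=l==j; print(n,st[j,4],np.percentile(a[i],[1,99]).round(1),np.percentile(b[i],[1,99]).round(1),np.median(z[i]).round(1))
```

```text
[ 0.47482999 -0.3072842   0.04491256] [-0.02439201 -0.13464503 -1.07310355]
ears 288 [32.  37.1] [-65.5 -55.9] 45.0
ears 287 [-36.7 -31.6] [-64.9 -55.3] 45.0
plate 23884 [-24.1  24. ] [-101.   -21.1] 65.0
```

carry_out --moves '[{"tx":0,"ty":0,"tz":-1.5,"wx":0,"wy":0,"wz":0,"claw":0.5},{"tx":0,"ty":0,"tz":-0.9,"wx":0,"wy":0,"wz":0,"claw":0.5},{"tx":0,"ty":0,"tz":-0.3,"wx":0,"wy":0,"wz":0,"claw":0.5},{"tx":0,"ty":0,"tz":0,"wx":0,"wy":0,"wz":0,"claw":0.5}]'

```text
clock: 21.95
tcp_pos: [0.4736, -0.3063, 0.0177]
orientation: [0.0, 0.81, -0.586, 0.0]
wrist_force: [-4.5, 2.8, 15.3]
finger_gap: 0.0492
grip_force: 38.4
```

carry_out --moves '[{"tx":0,"ty":0,"tz":0.1,"wx":0,"wy":0,"wz":0,"claw":0},{"tx":0,"ty":0,"tz":0,"wx":0,"wy":0,"wz":0,"claw":-0.4},{"tx":0,"ty":0,"tz":0,"wx":0,"wy":0,"wz":0,"claw":-0.9},{"tx":0,"ty":0,"tz":0,"wx":0,"wy":0,"wz":0,"claw":-0.9},{"tx":0,"ty":0,"tz":2,"wx":0,"wy":0,"wz":0,"claw":-0.9},{"tx":0,"ty":0,"tz":5,"wx":0,"wy":0,"wz":0,"claw":-0.9},{"tx":0,"ty":0,"tz":6,"wx":0,"wy":0,"wz":0,"claw":-0.9},{"tx":0,"ty":0,"tz":0,"wx":0,"wy":0,"wz":0,"claw":-0.9}]'

```text
clock: 22.95
tcp_pos: [0.4765, -0.3088, 0.1524]
orientation: [0.0, 0.81, -0.586, 0.005]
wrist_force: [-0.0, 0.8, -0.7]
finger_gap: 0.0817
grip_force: 0.0
```

Run:
```python
from h import *
c=wrist('w13.png'); s=c['s']; t=s['tcp_pos']; print(s['clock'],t,s['wrist_force'],s['finger_gap'])
y=np.array([-.313,.95]); x=np.array([.95,.313]); C=np.array([.4743,-.3079])
W=cloud(c); r=W[...,:2]-C; a=r@x*1000; b=r@y*1000; z=W[...,2]*1000
for n,m in dict(ears=(abs(a)<45)&(abs(b)<75)&(z>41)&(z<48)&(abs(a)>29),plate=(abs(a)<30)&(z>34)&(z<42)&(abs(b)<120)).items():
    k=m.astype(np.uint8); nn,l,st,ce=cv2.connectedComponentsWithStats(k)
    for j in range(1,nn):
        if st[j,4]>15: i=l==j; print(n,st[j,4],np.percentile(a[i],[1,99]).round(1),np.percentile(b[i],[.5,99.5]).round(1),np.median(z[i]).round(1))
    if n=='plate':
        for q in range(-100,100,25): 
            i=m&(b>=q)&(b<q+25); 
            if i.sum()>20: print(q,np.percentile(a[i],[1,99]).round(1),np.median(z[i]).round(1))
t=snap('top','top9.png'); W=cloud(t)
S=np.array([.4944,.3077]); rel=W[...,:2]-S; r=np.hypot(rel[...,0],rel[...,1])
p=W[(W[...,2]>.1)&(W[...,2]<.118)&(r>.08)&(r<.12)]; m=p[:,:2].mean(0); print('grip',m,np.arctan2(S[1]-m[1],S[0]-m[0]))
from pl import bed
bx,by,z=bed(W); m=(bx>-20)&(bx<60)&(by>38)&(by<82)&(z>146)&(z<175); print('bar',m.sum(),np.median(bx[m]),z[m].max())
```

```text
22.95 [ 0.47650498 -0.30884644  0.15241457] [-0.04502568  0.83658591 -0.70947521] 0.08169034135381566
ears 87 [32.2 37.1] [-65.6 -56.1] 45.2
ears 87 [-36.6 -31.6] [-64.8 -55.4] 45.0
ears 62 [33.4 37.8] [53.9 63.7] 45.0
ears 62 [-35.  -30.5] [54.4 64.4] 44.8
plate 12653 [-25.2  24.8] [-99.8  98.1] 38.3
-100 [-25.2  23.3] 38.3
-75 [-28.1  28.2] 38.3
-50 [-24.8  23.7] 38.4
-25 [-24.7  24.3] 38.3
0 [-24.5  24.2] 38.4
25 [-24.3  24.7] 38.3
50 [-27.6  28.5] 38.2
75 [-24.   25.1] 37.7
grip [0.4262371  0.27868675] 0.40241756712559584
bar 135 14.95864866710307 166.74873420422242
```

Run:
```python
from h import *
W=cloud(snap('top')); S=np.array([.4944,.3077]); k=(W[...,2]>.1)&(W[...,2]<.118)&(W[...,0]<.43)&(W[...,0]>.36)&(W[...,1]>.24)&(W[...,1]<.34)
p=W[k]; c=cv2.minEnclosingCircle((p[:,:2]*1000).astype(np.float32)); m=np.array(c[0])/1000; print(len(p),c,np.arctan2(S[1]-m[1],S[0]-m[0]))
for n,C,z0 in (('white',(.534,-.118),.125),('amber',(.647,.089),.13),('drop',(.393,.06),.09)):
    q=W[(np.hypot(W[...,0]-C[0],W[...,1]-C[1])<.04)&(W[...,2]>z0)&(W[...,2]<.15)]; print(n,q.mean(0))
```

```text
74 ((394.5849609375, 296.0970153808594), 10.892709732055664) 0.11572545804041814
white [ 0.53411695 -0.11793367  0.13553557]
amber [0.64718641 0.08850856 0.14005358]
drop [0.39245294 0.05831646 0.0986274 ]
```

```bash
python3 -c "
from workcell import env
print(env.hand_in())"
```

```text
the job is handed in; nothing more can be done
None
```

The job is handed in: the lever is over the index line about 0.01 rad short of it and not past, the clamp bar is fully up, the plate lies flat and centred on the drying stand to within about 1 mm, and the three bottles have not moved; the judge's result was not shown.

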